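# Lock a tripod leg at its length mark

### The arm

A 7-joint arm with a two-finger parallel gripper is mounted at the origin on a cart in front of the work surface, level with it; the furniture and walls round the work are solid. World frame = base frame: x ahead of the robot, y to its left, z up, the work surface at z = 0. Lengths are in mm, angles in degrees, forces in N, time in s.
With the tool pointing down it reaches from about 400 to 875 mm from the base axis. Payload 19.3 kg.
Tool frame: the origin (TCP) lies between the finger pads; the fingertips stand 8 mm ahead of it and the grasp point (between the pads) lies 11 mm behind it (ctrl.tips_ahead is the distance from the TCP to the fingertips, in mm); z points along the fingers, y is the line along which they close (so a half turn about z gives the same grasp; the last joint's range is limited). The gripper opens to 85 mm and grips with 20 to 120 N. Pads are 22 mm wide; open, the fingers measure 114 mm over their backs; the gripper's body (76 mm by 85 mm) begins 54 mm behind the grasp point. The pads swing forward as they close: fully open they stand 13 mm farther back than shut.
Start: joints at [60.092, 29.874, -2.08, 91.645, 1.215, 58.505, -6.463], TCP at [272.838, -562.294, 239.291] pointing down, gripper open.
Joint ranges: [-166.77, 166.77], [-17.47, 122.26], [-85.68, 81.53], [9.62, 139.38], [-72.42, 252.41], [9.2, 110.78], [-144.41, 144.41]. Speed limits (degrees/s): [108.29, 108.29, 136.94, 136.94, 172.46, 172.46, 172.46].

### API

Orientations are given as [roll, pitch, yaw] about the fixed x, y, z axes, in that order (R = Rz(yaw) Ry(pitch) Rx(roll)).
In Python, from rig import ctrl, viewer, workorder, spotter gives the robot as it stands.
- The arm moves only by the tool drive_tool, never from a script. Its argument "targets" is a list that holds one entry, the list of rows, each a list of 7 numbers: the shift along the tool's x, y, z in m, then the turn, a rotation vector about the tool's x, y, z in rad, then the finger opening in m, from 0 to 0.0854. In form: [[[dx, dy, dz, wx, wy, wz, hand], ...]]. A call has 1 to 10 rows; each row is the pose to reach, as a shift and turn from the pose commanded when the call began, along the tool's axes at that moment; what a row does not reach only later rows make up. A row lasts 1/8 s, in which the tool goes at most 62.5 mm and 10.7 degrees, less where a joint would pass 70% of its speed; a pose out of reach is approached as far as the arm can. A call with a gripper value outside its range is refused whole. The fingers move at their own pace and stop on an object; the grip force is fixed at half the most. Time passes only in rows, so rows that repeat a pose let the fingers close. It gives the time, the measured TCP pose, the force, the opening and the grip force at its end, in the units of the state.
- ctrl.sense(): the state, without advancing time (a new reading comes with each control period).
- viewer.get_image(name): name is "scene" or "side" or "wrist"; returns (picture, depth): 420x560x3 uint8, red, green, blue; 420x560 float32, mm along the optical axis (not along the pixel's ray), 0 where there is no reading.
- viewer.get_calibration(name): a dict with "fx", "fy", "cx", "cy" (pixels), "k1" (the pictures are not rectified: a ray, as slopes to the right and down, at radius r is drawn at 1 + k1 r^2 times it, then the intrinsics apply), "cam_to_world" (4x4, takes a point from camera to world coordinates). Camera axes: x right, y down, z forward; pixel columns grow to the right and rows downward; lengths in mm; the calibration is good to about 2 mm. A picture is of the moment at which its call begins: read the wrist's pose just before it. get_calibration takes no time and is no camera call; for the wrist camera it gives the pose at the moment of the call.
- workorder.finish_job(): hands the job in; it is judged then, once.
Trained networks look in the newest picture that a camera, given by its name, has taken for a name from the list of things; names that differ only in an ending like _2 or _b are one class to them, and where a whole thing is asked for, a point or a joint stands for the part that bears it (a point fixed in the world has none). Each returns a list of dicts, best first, with "p" (0 to 1); they miss things now and then, are a little off and sometimes report something else, mostly with a low value. They report only what shows in the picture. A call takes as long as a camera call.
- spotter.find_in(thing, camera): "position" ([x, y, z] in mm, in world coordinates, good to about 4 mm: the middle of the surface that is visible of it).
- spotter.trace(thing, camera): "mask" (420x560 bool, what is visible of it).
The state is a dict: "t": time; "qpos": joint angles; "dq": joint speeds; "joint_efforts": joint torques, N m; "tool_pos": TCP position; "orientation": TCP orientation; "contact_force": force on the tool from outside, world axes, zero at the start; "torque": the same for the moment, N m; "finger_gap": opening from 0.0 (shut) to 1.0 (fully open); "gripper_force": force on a finger pad.
Only numpy, scipy, OpenCV 4.12 (cv2) and the standard library are available. Lean on these libraries where they do the work, as an engineer would, in place of code of your own. Each camera call takes 0.05 s, during which the arm holds its last target. There are 200 camera calls.

### The job

Get the small tripod leg in its desk cradle set to length: first swing the cradle's steel latch down over the tube until it rests fully in its catch. Then pull the spring-loaded leg out by its yellow side tab until the orange ring is level with the mouth of the collar and, keeping the leg held there against its spring, squeeze the red cam lever fully shut against the leg with the same hand; finish still holding leg and lever, ring at the mouth, not letting go. Leave the mug and the mouse alone.

Things in the scene. Friction and masses are not known exactly. Their poses are not given: they have to be found in the camera images.
- cradle: Grey cradle fixed to the desk (base plate 185 x 110 mm) holding a square black tripod tube. Origin on the desk under the mouth of the dark collar where the leg comes out; +x level, the way the leg pulls out; +y the side of the yellow finger tab, -y the side of the red lever; z up. Collar 26 wide, 28 high, x -34 to 0 mm. Ahead of x = 0 only bare desk lies under the leg. Place and heading vary.
- mouth (a point): Centre of the mouth of the collar, 50 mm above the desk; axes as the cradle's.
- mark (a point): Centre of the orange ring round the leg (4 mm wide), axes as the cradle's. It keeps its place on the leg and moves with it; that place varies: at the start it is 26 to 38 mm behind the mouth (-x, inside the collar, out of sight), and comes to the mouth when the leg is pulled out that far.
- leg: Sliding aluminium leg, 16 mm square, centre line 50 mm above the desk, moves only along the cradle's x. Origin = the cradle's origin when fully in, so its shift along x is the pull-out (0 at the start, 60 mm at most). A spring of about 3 N draws it back in when let go. Free gap between mouth and tab when fully in: 45 mm.
- tab_face (a point): Centre of the collar-side face of the leg's yellow tab (45 mm ahead of the leg's origin, 29 mm to +y, 50 mm high), axes as the cradle's. The tab is a plate 6 mm thick from the leg out to y = +50 mm, heights 34 to 66 mm. A finger on the leg's +y side behind the tab holds the leg out, while the opposite finger, outside the lever, can press it shut.
- cam_lever (a joint): Angle of the red cam lever, rad: 0 = fully shut, alongside the leg on its -y side; starts 0.36 to 0.46, swings level out to -y up to 0.6. Upright hinge axis at x = -6 mm, y = -14.5 mm in the cradle's frame. Stays where it is left; about 1.5 N at its middle moves it. It does not hold the leg by itself.
- lever_grip (a point): Middle of the black rubber strip (55 x 16 mm) on the outer face of the red lever, centred 61.5 mm from its hinge axis and 50 mm above the desk. Its x runs along the lever to the tip. When shut, leg and lever together measure 26.5 mm across, from y = +8 mm (leg) to y = -18.5 mm (strip) in the cradle's frame.
- lever_tip (a point): Outer corner of the free end of the red lever, 91 mm from its hinge axis, 50 mm above the desk; the lever is 7 mm thick and 18 mm high.
- latch (a joint): Angle of the steel latch strap, rad: 0 = level across the tube, hook in the catch; starts 0.7 to 1.1 (raised). Hinge axis parallel to the cradle's x through x = -105 mm, y = +34 mm, 63 mm above the desk; the strap (22 mm wide, 5 mm thick, underside on the axis) points to -y when shut. Stays where it is left; about 1 to 3 N down on its blue end shuts it.
- latch_tab (a point): Middle of the upper face of the blue end of the latch strap, 85 mm from the hinge axis; 70 mm above the desk when shut. The blue end is 28 x 22 mm. While the strap is raised this face looks up and to the cradle's +y: pushed to -y and down, it shuts.
- mug: Green and white mug, 101 mm tall, standing to the left of the cradle; bystander. Origin at the centre of its underside.
- mouse: Red computer mouse, 125 x 59 x 46 mm, to the right of the cradle; bystander. Origin at the centre of its underside.

How it is judged:
By the outcome, as a careful person would: the job done as asked, in the order asked, and still so for the second after the job is handed in, while the arm keeps its last pose, push and grip.
It also fails if it takes over 58 s, if anything falls off the work surface, if the arm or the gripper's body presses on something with over 40 N, if the wrist force passes 120 N, or if a joint passes its speed limit or range.

## Working session

There is one attempt and no reset: what is moved stays moved. The work goes in short steps, Python scripts to look and compute and a tool call to move; the robot and the scene stay as the last step left them, time stands still between calls to the robot, and variables do not carry over. Pictures are saved under pics/ and viewed, at most 10 in all, crops included, and the job is handed in when it is done.

Besides the shell and the picture viewer there is one more tool, called after "Call:" as name([rows], argument=value, ...), one row to a line, values as JSON. drive_tool: Moves the arm, as the interface text tells. Its arguments: {"type":"object","properties":{"targets":{"type":"array","items":{"type":"array","items":{"type":"array","items":{"type":"number"}}}}},"required":["targets"]}

```bash
mkdir -p pics; ls
cat > h.py <<'E'
import numpy as np, cv2
from rig import ctrl, viewer, workorder, spotter
from scipy.spatial.transform import Rotation as R
def pts(name,depth,mask=None):
    c=viewer.get_calibration(name); K=np.array([[c['fx'],0,c['cx']],[0,c['fy'],c['cy']],[0,0,1.]])
    m=(depth>0) if mask is None else (mask&(depth>0))
    v,u=np.nonzero(m); 
    p=cv2.undistortPoints(np.stack([u,v],1).astype(float)[:,None],K,np.array([c['k1'],0,0,0,0.]))[:,0]
    d=depth[v,u].astype(float); P=np.c_[p*d[:,None],d,np.ones(len(d))]
    return (P@np.array(c['cam_to_world']).T)[:,:3]
def proj(name,P):
    c=viewer.get_calibration(name); T=np.linalg.inv(np.array(c['cam_to_world'])); q=np.atleast_2d(P)@T[:3,:3].T+T[:3,3]
    s=q[:,:2]/q[:,2:]; s=s*(1+c['k1']*(s**2).sum(1,keepdims=True))
    return s*[c['fx'],c['fy']]+[c['cx'],c['cy']]
E
python3 - <<'E'
from h import *
s=ctrl.sense();print({k:np.round(v,3) for k,v in s.items()})
ims=[]
for n in ("scene","side"):
    im,d=viewer.get_image(n);ims.append(im[:,:,::-1]);np.savez(f'{n}.npz',im=im,d=d)
    for t in ("cradle","leg","tab_face","lever_grip","cam_lever","latch_tab","latch","mouth","mug","mouse"):
        try:r=spotter.find_in(t,n)
        except Exception as e: r=[];print(t,e)
        print(n,t,[(np.round(x["position"]),round(x["p"],2)) for x in r[:2]])
cv2.imwrite('pics/a.png',ims[0]);cv2.imwrite('pics/b.png',ims[1])
E
```

```text
pics
{'t': np.float64(0.0), 'qpos': array([60.093, 29.909, -2.081, 91.673,  1.214, 58.504, -6.462]), 'dq': array([ 0.041, -0.003, -0.063,  0.066, -0.068,  0.027,  0.049]), 'joint_efforts': array([ 2.0000e-03, -9.2710e+01,  1.9810e+00, -3.6992e+01,  1.8000e-02,
        8.0000e-03,  0.0000e+00]), 'tool_pos': array([ 272.679, -562.026,  238.731]), 'orientation': array([-1.79936e+02,  4.00000e-03,  2.58850e+01]), 'contact_force': array([-0.433, -0.198, -0.033]), 'torque': array([-0.023,  0.002,  0.052]), 'gripper_force': np.float64(0.0), 'finger_gap': np.float64(1.002)}
scene cradle [(array([570., 183.,  43.]), 0.6), (array([560., 195., 112.]), 0.38)]
scene leg [(array([585.,  50.,  56.]), 0.47)]
scene tab_face [(array([583.,  43.,  56.]), 0.47)]
scene lever_grip [(array([556.,  57.,  56.]), 0.73)]
scene cam_lever [(array([559.,  57.,  54.]), 0.45)]
scene latch_tab [(array([561., 194., 114.]), 0.4)]
scene latch []
scene mouth [(array([572., 189.,  46.]), 0.71)]
scene mug [(array([467., 384.,  67.]), 0.84)]
scene mouse [(array([ 474., -321.,   23.]), 0.58)]
side cradle [(array([581., 160.,  46.]), 0.8)]
side leg [(array([607.,  38.,  56.]), 0.54)]
side tab_face [(array([608.,  39.,  56.]), 0.58)]
side lever_grip [(array([556.,  41.,  59.]), 0.5)]
side cam_lever [(array([554.,  46.,  58.]), 0.64)]
side latch_tab [(array([581., 184., 108.]), 0.47)]
side latch []
side mouth [(array([581., 163.,  50.]), 0.86)]
side mug [(array([492., 352.,  62.]), 0.63)]
side mouse [(array([ 488., -355.,   25.]), 0.93)]
```

View pics/a.png

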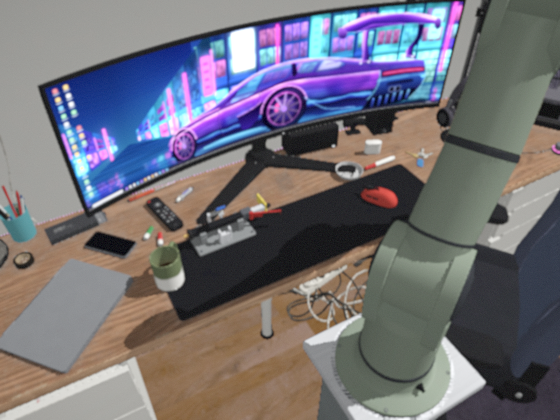

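View pics/b.png

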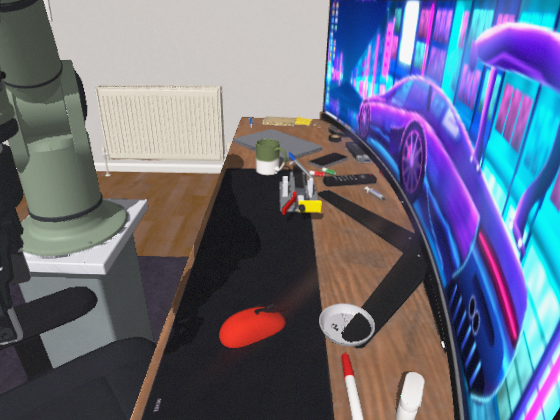

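The scene camera shows the cradle at about (225,235), with the lever and tab at about (260,210). In the side view the cradle is at about (300,190) and the yellow tab at (312,206). Cradle +x points to world -y and the tab side faces world +x. I'll move the wrist camera closer.

```bash
cat >> h.py <<'E'
def rot(rpy): return R.from_euler('xyz',rpy,degrees=True)
def delta(pos,rpy,s=None):
    s=s or ctrl.sense(); R0=rot(s['orientation']); d=R0.inv().apply(np.array(pos)-s['tool_pos'])/1000
    return np.round(d,4),np.round((R0.inv()*rot(rpy)).as_rotvec(),4)
E
python3 - <<'E'
from h import *
c=viewer.get_calibration('wrist');s=ctrl.sense()
T=np.array(c['cam_to_world']);R0=rot(s['orientation'])
print('cam in tool',np.round(R0.inv().apply(T[:3,3]-s['tool_pos'])),np.round(R0.inv().as_matrix()@T[:3,:3],2),c['fx'],c['k1'])
print(delta([520,90,330],[180,0,90]),delta([520,90,330],[180,0,-90]))
E
```

```text
cam in tool [  71.   -1. -133.] [[ 0.   -0.96 -0.28]
 [ 1.    0.   -0.  ]
 [ 0.   -0.28  0.96]] 305.42369844204353 -0.054544961377165316
(array([ 0.5071, -0.4789, -0.0907]), array([-0.   ,  0.   , -1.119])) (array([ 0.5071, -0.4789, -0.0907]), array([0.    , 0.    , 2.0226]))
```

Call:
drive_tool([
  [[0.3,-0.27,-0.09,0,0,-0.56,0.0],[0.3,-0.27,-0.09,0,0,-0.56,0.0],[0.3,-0.27,-0.09,0,0,-0.56,0.0],[0.6,-0.545,-0.09,0,0,-1.12,0.0],[0.6,-0.545,-0.09,0,0,-1.12,0.0],[0.6,-0.545,-0.09,0,0,-1.12,0.0],[0.6,-0.545,-0.09,0,0,-1.12,0.0],[0.6,-0.545,-0.09,0,0,-1.12,0.0],[0.6,-0.545,-0.09,0,0,-1.12,0.0],[0.6,-0.545,-0.09,0,0,-1.12,0.0]],
])

```text
t: 2.35
tool_pos: [504.2, 14.0, 314.8]
orientation: [180.0, 0.0, 90.0]
contact_force: [1.2, -0.5, 0.0]
finger_gap: 0.0
gripper_force: 0.0
```

Call:
drive_tool([
  [[0.17,0.065,-0.015,0,0,0,0.0],[0.17,0.065,-0.015,0,0,0,0.0],[0.17,0.065,-0.015,0,0,0,0.0],[0.17,0.065,-0.015,0,0,0,0.0],[0.17,0.065,-0.015,0,0,0,0.0]],
])

```text
t: 2.98
tool_pos: [568.4, 181.9, 329.0]
orientation: [-180.0, 0.0, 90.1]
contact_force: [0.1, 0.2, -0.2]
finger_gap: 0.003
gripper_force: 0.0
```

Run:
```python
from h import *
s=ctrl.sense();print(s['tool_pos'],s['orientation'],np.round(s['qpos'],1))
n='wrist';im,d=viewer.get_image(n);np.savez('w1.npz',im=im,d=d);c=viewer.get_calibration(n)
for t in ("cradle","leg","tab_face","lever_grip","lever_tip","cam_lever","latch_tab","latch","mouth","mug"):
    r=spotter.find_in(t,n)
    print(n,t,[(np.round(x["position"]),round(x["p"],2)) for x in r[:2]])
P=pts(n,d,np.ones_like(d,bool)&(d>0)); hsv=cv2.cvtColor(im,cv2.COLOR_RGB2HSV)
hh=hsv[d>0]
def col(lo,hi): 
    m=np.all((hh>=lo)&(hh<=hi),1); return P[m]
for nm,lo,hi in (('yellow',(22,150,120),(35,255,255)),('blue',(100,120,60),(130,255,255)),('red',(0,150,80),(8,255,255))):
    q=col(lo,hi); q=q[(q[:,2]>30)&(q[:,2]<170)&(q[:,0]>450)&(q[:,1]<330)]
    print(nm,len(q),np.round(q.mean(0)),np.round(np.percentile(q,[2,98],axis=0)))
cv2.imwrite('pics/c.png',im[:,:,::-1])
```

```text
[568.40208386 181.87489261 328.99279406] [-1.79973831e+02  3.08846394e-02  9.00591123e+01] [  0.   25.7 -33.9  88.3  14.9  70.6 -36.2]
wrist cradle [(array([588., 198.,  13.]), 0.76)]
wrist leg [(array([617.,  42.,  57.]), 0.59)]
wrist tab_face [(array([613.,  42.,  54.]), 0.72)]
wrist lever_grip [(array([571.,  90.,  58.]), 0.62)]
wrist lever_tip [(array([568.,  91.,  60.]), 0.41)]
wrist cam_lever [(array([568.,  93.,  60.]), 0.46)]
wrist latch_tab [(array([579., 192., 107.]), 0.74)]
wrist latch []
wrist mouth [(array([587., 202.,   5.]), 0.6)]
wrist mug [(array([496., 364.,  45.]), 0.64)]
yellow 2 [626.  45.  51.] [[617.  45.  40.]
 [635.  45.  62.]]
blue 385 [577. 187. 133.] [[554.  40. 123.]
 [778. 206. 170.]]
red 54 [568.  86.  57.] [[564.  76.  46.]
 [572. 100.  63.]]
```

View pics/c.png

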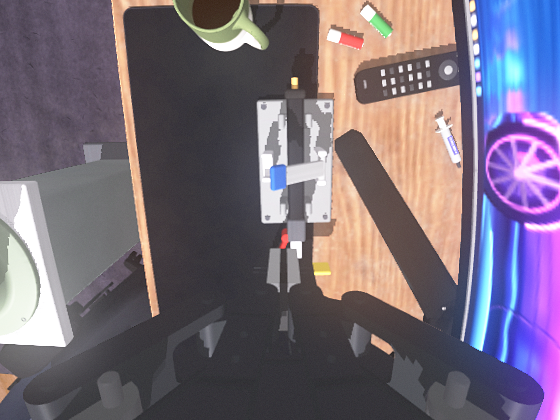

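The wrist view shows the base plate spanning (258–333, 97–222), with its long side nearly vertical in the image. The blue latch end is at (279,177), the strap hinge at (322,168), the collar at (297,232) and the yellow tab at (322,269). The mug is at (215,20). I'll move about 100 mm toward -y so the lever and leg are clear of the fingers.

Call:
drive_tool([
  [[-0.1,0.02,0.05,0,0,0,0.0],[-0.1,0.02,0.05,0,0,0,0.0],[-0.1,0.02,0.05,0,0,0,0.0],[-0.1,0.02,0.05,0,0,0,0.0]],
])

```text
t: 4.03
tool_pos: [588.6, 82.9, 279.6]
orientation: [180.0, -0.0, 90.1]
contact_force: [-0.0, 1.0, 0.4]
finger_gap: 0.002
gripper_force: 0.0
```

Run:
```python
from h import *
s=ctrl.sense();print(s['tool_pos'],s['orientation'])
n='wrist';im,d=viewer.get_image(n);np.savez('w2.npz',im=im,d=d)
m=spotter.trace('cradle',n); print([(x['p'],x['mask'].sum()) for x in m[:3]])
for t in ("leg","tab_face","lever_grip","lever_tip","latch_tab","mouth"):
    r=spotter.find_in(t,n)
    print(n,t,[(np.round(x["position"]),round(x["p"],2)) for x in r[:2]])
ok=d>0
P=pts(n,d,ok); V=np.full(d.shape+(3,),np.nan); V[ok]=P; np.save('V.npy',V)
sel=(V[...,0]>520)&(V[...,0]<660)&(V[...,1]>60)&(V[...,1]<340)&np.isfinite(V[...,2])
z=V[...,2]
print(np.histogram(z[sel],bins=np.arange(-6,140,4)))
for lo,hi in ((4,18),(55,70)):
    q=sel&(z>lo)&(z<hi); r=cv2.minAreaRect(V[q][:,:2].astype(np.float32)); print(lo,hi,q.sum(),r)
crop=im[:330,180:420,::-1]; cv2.imwrite('pics/d.png',cv2.resize(crop,None,fx=1.8*1,fy=1.8,interpolation=2))
```

```text
[588.60805642  82.91911425 279.56453866] [ 1.79991867e+02 -3.44663464e-02  9.00682698e+01]
[(0.91, np.int64(15484))]
wrist leg [(array([594.,  44.,  58.]), 0.95), (array([587., 181.,  41.]), 0.6)]
wrist tab_face [(array([589.,  42.,  59.]), 0.94)]
wrist lever_grip [(array([561.,  55.,  58.]), 0.84)]
wrist lever_tip [(array([559.,  55.,  61.]), 0.82)]
wrist latch_tab [(array([581., 192., 109.]), 0.74)]
wrist mouth [(array([586., 181.,  41.]), 0.96)]
(array([3202, 2073,  499, 6989,  220,   24,   14,   13,   28,   27,  134,
        111,   96,  394,  216, 1014, 2400,  565,  138,   77,   83,   80,
         78,   76,   82,  106,   94,  112,  106,  109,  115,   50,  157,
        168,  287,   68]), array([ -6,  -2,   2,   6,  10,  14,  18,  22,  26,  30,  34,  38,  42,
        46,  50,  54,  58,  62,  66,  70,  74,  78,  82,  86,  90,  94,
        98, 102, 106, 110, 114, 118, 122, 126, 130, 134, 138]))
4 18 7590 ((595.53271484375, 190.22732543945312), (129.82814025878906, 184.84414672851562), 1.2561687231063843)
55 70 4044 ((581.9739990234375, 168.07626342773438), (83.82410430908203, 215.90597534179688), 1.642189860343933)
```

View pics/d.png

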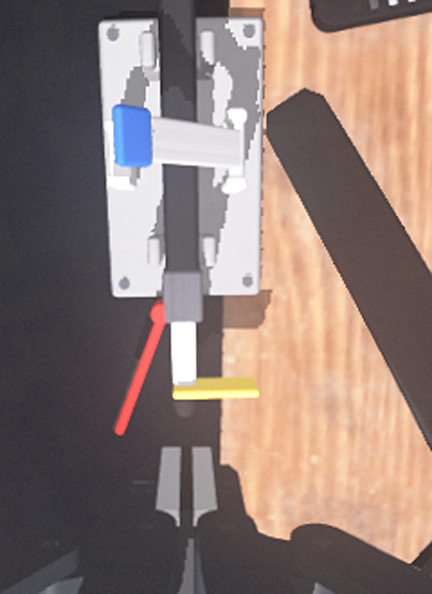

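The crop shows the plate at crop (100–265, 15–298), the raised blue latch end at (132,135), and the hinge at (235,150). The collar mouth is at about (184,322), the leg is white, the yellow tab runs (173–258, 387), and the red lever runs from its hinge at (158,313) to its tip at (120,430).

Run:
```python
from h import *
a=np.load('w2.npz');im=a['im'];V=np.load('V.npy');hsv=cv2.cvtColor(im,cv2.COLOR_RGB2HSV)
z=V[...,2];H,S,W=[hsv[...,i].astype(int) for i in range(3)]
roi=np.zeros(z.shape,bool);roi[0:245,225:335]=True
st=lambda nm,q:print(nm,len(q),'med',np.round(np.median(q,0),1),'2/98',np.round(np.percentile(q,[2,98],axis=0),1).tolist())
yel=roi&(H>20)&(H<36)&(S>120);blu=roi&(H>100)&(H<130)&(S>120);red=roi&((H<8)|(H>172))&(S>130)
Y=V[yel&(z>60)];B=V[blu];Rr=V[red&(z>54)]
st('yel',Y);st('blue',B);st('red',Rr)
def ang(q): 
    vx,vy,x0,y0=cv2.fitLine(q[:,:2].astype(np.float32),cv2.DIST_HUBER,0,.01,.01).ravel(); return np.degrees(np.arctan2(vy,vx)),x0,y0
print('yel line',ang(Y),'red line',ang(Rr))
# plate points
q=V[roi&(z>6)&(z<13)&(V[...,1]<300)];q=q[(q[:,0]>525)&(q[:,0]<650)]
r=cv2.minAreaRect(q[:,:2].astype(np.float32));print('plate',r,np.median(q[:,2]))
q=V[roi&(z>53)&(z<69)]; q=q[(q[:,0]>574)&(q[:,0]<604)]
tops=q[(q[:,1]>120)]
print('tube/collar line',ang(q[(q[:,1]>205)|((q[:,1]>110)&(q[:,1]<165))]),)
# profile along rows at column of leg
for v in range(140,236,2):
    u=281; 
    if v%4==0:print(v,u,im[v,u],np.round(V[v,u],1))
q=B; c=q.mean(0);u,s_,vt=np.linalg.svd(q-c);print('blue centre',c,'normal',vt[2],s_/np.sqrt(len(q)))
```

```text
yel 76 med [606.1  42.6  62.7] 2/98 [[582.6, 37.3, 60.1], [634.5, 43.4, 64.1]]
blue 664 med [nan nan nan] 2/98 [[nan, nan, nan], [nan, nan, nan]]
red 435 med [557.8  54.6  57. ] 2/98 [[540.5, 11.2, 54.6], [572.8, 97.8, 62.0]]
yel line (np.float32(0.933779), np.float32(612.5785), np.float32(42.78945)) red line (np.float32(70.30886), np.float32(557.6526), np.float32(54.15874))
plate ((590.6229248046875, 190.22796630859375), (118.95773315429688, 183.2466583251953), 1.200337529182434) 8.170514933284608
tube/collar line (np.float32(-89.11294), np.float32(584.6923), np.float32(199.1377))
140 281 [104  97 102] [585.6 132.8  58.7]
144 281 [103  97 103] [585.6 128.2  58. ]
148 281 [102  98 102] [585.6 123.9  60. ]
152 281 [157 153 162] [585.6 119.5  61.3]
156 281 [164 158 171] [585.6 115.   61.6]
160 281 [164 157 167] [585.6 110.5  62.1]
164 281 [165 161 171] [585.6 106.   62.5]
168 281 [166 158 169] [585.6 101.5  63.3]
172 281 [170 163 176] [585.6  96.8  62.9]
176 281 [164 158 169] [585.6  92.4  64.2]
180 281 [255 255 255] [585.6  86.   55.5]
184 281 [255 255 255] [585.6  81.6  57.5]
188 281 [255 255 255] [585.6  76.2  54.8]
192 281 [255 255 255] [585.6  71.6  55.9]
196 281 [255 255 255] [585.6  66.4  55.2]
200 281 [255 255 255] [585.6  61.5  55.4]
204 281 [255 255 255] [585.6  56.7  56.2]
208 281 [255 255 255] [585.6  51.7  56.1]
212 281 [218 212 218] [585.6  46.   54.2]
216 281 [228 201 104] [585.6  42.7  59.8]
220 281 [255 255 209] [585.6  39.3  65.2]
224 281 [115 102 101] [585.6  31.3  56.6]
228 281 [116 105 104] [585.6  25.6  55.3]
232 281 [91 78 78] [585.2  -1.3  -1.9]Traceback (most recent call last):
  File "<stdin>", line 22, in <module>
    u, s, vh = gufunc(a, signature=signature)
               ~~~~~~^^^^^^^^^^^^^^^^^^^^^^^^
    raise LinAlgError("SVD did not converge")
numpy.linalg.LinAlgError: SVD did not converge
```

Call:
drive_tool([
  [[0.111,0.051,0.06,0,0,-0.016,0.0],[0.111,0.051,0.06,0,0,-0.016,0.0],[0.111,0.051,0.06,0,0,-0.016,0.0],[0.111,0.024,0.124,0,0,-0.016,0.0],[0.111,0.024,0.124,0,0,-0.016,0.0],[0.111,0.024,0.124,0,0,-0.016,0.0]],
])

```text
t: 5.18
tool_pos: [613.0, 193.0, 156.0]
orientation: [180.0, 0.0, 90.9]
contact_force: [0.3, 0.5, 0.5]
finger_gap: 0.001
gripper_force: 0.0
```

Run:
```python
from h import *
im,d=viewer.get_image('wrist');s=ctrl.sense();print(np.round(s['tool_pos'],1),np.round(s['orientation'],2),np.round(s['contact_force'],1))
cv2.imwrite('pics/e.png',im[:,:,::-1])
```

```text
[613.6 193.2 156.7] [ 1.7989e+02 -3.0000e-02  9.0930e+01] [ 0.7 -0.3  0.3]
```

View pics/e.png

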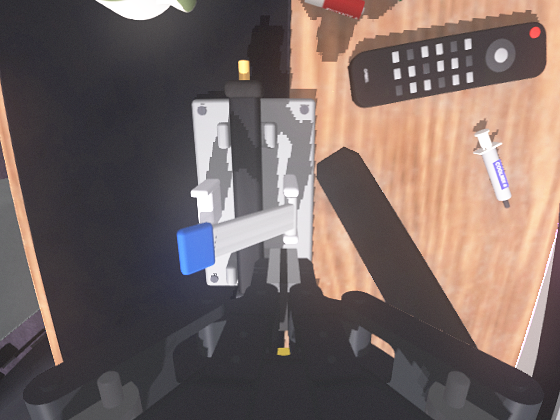

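The strap runs from the hinge at (290,210) to the blue end at (195,248), and the closed fingers at (283,265) are on its open (+y) side. I'll sweep it down.

Call:
drive_tool([
  [[0,-0.009,0.01,0,0,0,0.0],[0,-0.02,0.012,0,0,0,0.0],[0,-0.034,0.014,0,0,0,0.0],[0,-0.041,0.02,0,0,0,0.0],[0,-0.047,0.025,0,0,0,0.0],[0,-0.053,0.031,0,0,0,0.0],[0,-0.058,0.038,0,0,0,0.0],[0,-0.062,0.045,0,0,0,0.0],[0,-0.066,0.053,0,0,0,0.0]],
])

```text
t: 6.35
tool_pos: [546.3, 192.2, 101.8]
orientation: [180.0, -0.0, 91.0]
contact_force: [1.8, 0.4, 1.6]
finger_gap: -0.004
gripper_force: 0.5
```

Call:
drive_tool([
  [[0,-0.002,0.008,0,0,0,0.0],[0,-0.004,0.016,0,0,0,0.0],[0,-0.005,0.02,0,0,0,0.0],[0,-0.006,0.024,0,0,0,0.0],[0,-0.006,0.026,0,0,0,0.0]],
])

```text
t: 6.98
tool_pos: [540.7, 192.3, 77.0]
orientation: [180.0, 0.0, 91.0]
contact_force: [-8.1, -3.3, 32.0]
finger_gap: 0.001
gripper_force: 16.2
```

Call:
drive_tool([
  [[0,0,-0.06,0,0,0,0.0],[0,0,-0.11,0,0,0,0.0],[-0.05,0.02,-0.15,0,0,0,0.0],[-0.11,0.04,-0.18,0,0,0,0.085],[-0.11,0.04,-0.18,0,0,0,0.085],[-0.11,0.04,-0.18,0,0,0,0.085],[-0.11,0.04,-0.18,0,0,0,0.085]],
])

```text
t: 7.85
tool_pos: [581.7, 84.3, 255.6]
orientation: [-179.9, -0.0, 91.1]
contact_force: [0.1, 0.7, -0.1]
finger_gap: 0.845
gripper_force: 0.0
```

Run:
```python
from h import *
n='wrist';im,d=viewer.get_image(n);s=ctrl.sense();print(np.round(s['tool_pos'],1),np.round(s['orientation'],2),np.round(s['contact_force'],1))
np.savez('w3.npz',im=im,d=d)
V=np.full(d.shape+(3,),np.nan);V[d>0]=pts(n,d)
hsv=cv2.cvtColor(im,cv2.COLOR_RGB2HSV);H,S=hsv[...,0].astype(int),hsv[...,1]
b=V[(H>100)&(H<130)&(S>120)]; b=b[(b[:,0]>500)&(b[:,0]<600)&(b[:,1]>150)&(b[:,1]<230)]
if len(b):print('blue',len(b),np.round(np.median(b,0),1),np.round(np.percentile(b,[2,98],axis=0),1))
# model overlay
M=np.array([586,88.5]);h=np.radians(-89);ex=np.array([np.cos(h),np.sin(h)]);ey=np.array([-ex[1],ex[0]])
W=lambda x,y,z:np.r_[M+x*ex+y*ey,z]
big=cv2.resize(im[:,:,::-1],None,fx=2,fy=2,interpolation=cv2.INTER_CUBIC)
def poly(L,c): 
    q=(proj(n,np.array([W(*p) for p in L]))*2+.5).astype(np.int32);cv2.polylines(big,[q],True,c,1)
poly([(0,-13,64),(0,13,64),(-34,13,64),(-34,-13,64)],(255,255,0))
poly([(0,-8,58),(0,8,58),(45,8,58),(45,-8,58)],(0,255,0))
poly([(45,8,66),(45,50,66),(51,50,66),(51,8,66)],(255,0,255))
poly([(-116,-37,70),(-116,-65,70),(-94,-65,70),(-94,-37,70)],(0,0,255))
cv2.imwrite('pics/f.png',big[0:560,240:900])
```

```text
[581.7  84.3 255.6] [-1.7993e+02 -2.0000e-02  9.1100e+01] [ 0.4 -0.2 -0.5]
blue 644 [532.5 191.9  68.1] [[5.222e+02 1.781e+02 1.000e-01]
 [5.426e+02 2.075e+02 6.980e+01]]
```

View pics/f.png

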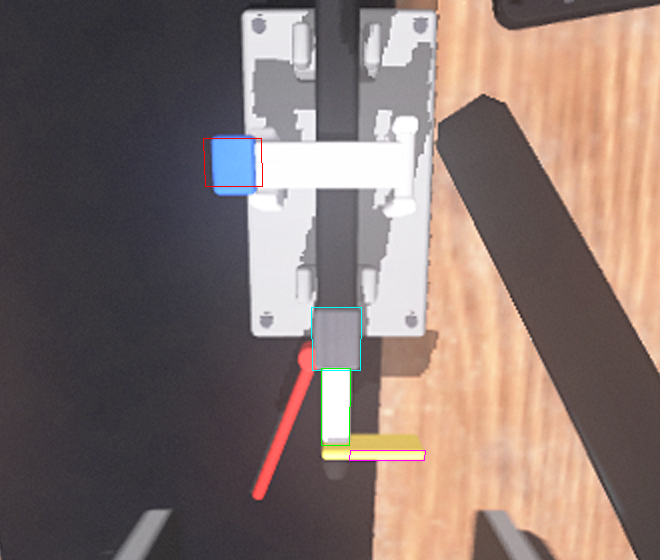

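The overlay matches the scene. The strap is level, with the blue end at z≈68 in its catch at crop (233,165). Collar, leg and tab line up with the model to about 1 mm, and the lever is open. Next I'll lower the open gripper over the leg, just behind the tab.

Call:
drive_tool([
  [[-0.026,-0.014,0,0,0,0,0.085],[-0.026,-0.014,0.06,0,0,0,0.085],[-0.026,-0.014,0.12,0,0,0,0.085],[-0.026,-0.014,0.16,0,0,0,0.085],[-0.026,-0.014,0.19,0,0,0,0.085],[-0.026,-0.014,0.21,0,0,0,0.085],[-0.026,-0.014,0.216,0,0,0,0.085],[-0.026,-0.014,0.216,0,0,0,0.085]],
])

```text
t: 8.9
tool_pos: [569.0, 56.9, 40.7]
orientation: [180.0, -0.0, 91.0]
contact_force: [-0.3, 0.1, -0.2]
finger_gap: 0.995
gripper_force: 0.0
```

```bash
cat >> h.py <<'E'
M=np.array([586,88.5]);h=np.radians(-89);ex=np.array([np.cos(h),np.sin(h)]);ey=np.array([-ex[1],ex[0]])
W=lambda x,y,z:np.r_[M+x*ex+y*ey,z]
def st():
    s=ctrl.sense();d=s['tool_pos'][:2]-M;print('cradle',np.round([d@ex,d@ey,s['tool_pos'][2]],1),np.round(s['orientation'],2),'F cradle',np.round([s['contact_force'][:2]@ex,s['contact_force'][:2]@ey,s['contact_force'][2]],1),'T',np.round(s['torque'],2),'gap',s['finger_gap'],s['gripper_force'],s['t'],np.round(s['qpos'],1))
E
python3 - <<'E'
from h import *
n='wrist';im,d=viewer.get_image(n);st()
big=cv2.resize(im[:,:,::-1],None,fx=1.4,fy=1.4,interpolation=cv2.INTER_CUBIC)
def poly(L,c): 
    q=(proj(n,np.array([W(*p) for p in L]))*1.4+.5).astype(np.int32);cv2.polylines(big,[q],True,c,1)
poly([(0,-13,64),(0,13,64),(-34,13,64),(-34,-13,64)],(255,255,0))
poly([(0,-8,58),(0,8,58),(45,8,58),(45,-8,58)],(0,255,0))
poly([(45,8,66),(45,50,66),(51,50,66),(51,8,66)],(255,0,255))
cv2.imwrite('pics/g.png',big)
E
```

```text
cradle [ 31.4 -17.3  41.1] [ 1.7994e+02 -1.0000e-02  9.0980e+01] F cradle [ 0.6  0.2 -0.1] T [ 0.01 -0.04  0.02] gap 0.9935924431553588 0.0 8.95 [  5.9  43.  -24.9 106.3  28.6  36.9 -35.5]
```

View pics/g.png

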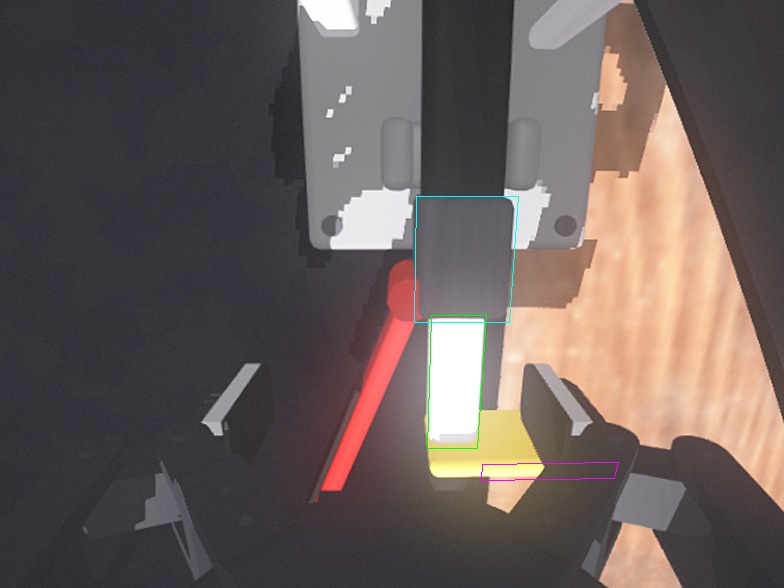

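Call:
drive_tool([
  [[-0.004,0,0,0,0,0,0.085],[-0.009,0,0,0,0,0,0.085],[-0.014,0,0,0,0,0,0.085],[-0.02,0,0,0,0,0,0.085],[-0.026,0,0,0,0,0,0.085],[-0.03,0,0,0,0,0,0.085],[-0.03,0,0,0,0,0,0.085]],
])

```text
t: 9.82
tool_pos: [569.2, 26.0, 40.2]
orientation: [-180.0, 0.0, 90.9]
contact_force: [1.2, 2.7, 1.0]
finger_gap: 0.994
gripper_force: 1.1
```

```bash
cat >> h.py <<'E'
def leg(save=None):
    n='wrist';im,d=viewer.get_image(n);st()
    # project leg-top centreline pixels, sample colours vs cradle x (z=58)
    xs=np.arange(-6,20,1.0); hsv=cv2.cvtColor(im,cv2.COLOR_RGB2HSV)
    for x in xs:
        uv=np.array([proj(n,W(x,y,58))[0] for y in (-4,0,4)]).round().astype(int)
        print(int(x),[hsv[v,u].tolist() for u,v in uv])
    H,S=hsv[...,0].astype(int),hsv[...,1]
    # horizontal-plane map of orange pixels at z=58
    o=(H>=5)&(H<=20)&(S>150);v,u=np.nonzero(o)
    uv=proj(n,W(0,0,58))[0];k=(abs(u-uv[0])<40)&(abs(v-uv[1])<60);print('mouth px',uv,'orange',k.sum(),(np.median(u[k]),v[k].min(),v[k].max()) if k.any() else '')
    if save:
        big=cv2.resize(im[:,:,::-1],None,fx=1.4,fy=1.4,interpolation=cv2.INTER_CUBIC);cv2.imwrite(save,big)
    return im
E
python3 - <<'E'
from h import *
leg('pics/h.png')
E
```

```text
cradle [ 61.9 -18.   40.2] [-1.7997e+02  1.0000e-02  9.0950e+01] F cradle [-2.1  1.2  1.5] T [ 0.45 -0.31  0.1 ] gap 1.002174546513158 1.1133574694395065 9.875 [  9.   43.  -25.  106.6  28.8  36.8 -32.7]
-6 [[144, 12, 104], [141, 18, 102], [137, 17, 105]]
-5 [[137, 17, 103], [150, 15, 101], [128, 10, 102]]
-4 [[139, 19, 105], [144, 13, 100], [135, 15, 100]]
-3 [[139, 19, 106], [145, 15, 102], [143, 22, 104]]
-2 [[145, 15, 100], [150, 13, 99], [135, 20, 104]]
-1 [[145, 16, 94], [143, 11, 95], [146, 18, 99]]
0 [[145, 13, 116], [143, 9, 111], [150, 12, 108]]
1 [[144, 6, 218], [140, 7, 219], [138, 6, 218]]
2 [[150, 6, 220], [150, 7, 219], [144, 6, 219]]
3 [[143, 5, 220], [146, 8, 220], [135, 7, 218]]
4 [[140, 7, 221], [150, 8, 218], [138, 6, 218]]
5 [[150, 6, 219], [141, 8, 218], [140, 7, 219]]
6 [[140, 7, 220], [140, 7, 221], [135, 5, 220]]
7 [[141, 8, 219], [150, 7, 218], [138, 6, 221]]
8 [[143, 5, 221], [145, 7, 219], [144, 6, 220]]
9 [[141, 8, 220], [146, 8, 219], [135, 7, 220]]
10 [[143, 5, 221], [145, 7, 219], [143, 5, 221]]
11 [[150, 6, 221], [140, 7, 222], [140, 7, 221]]
12 [[143, 5, 221], [144, 6, 220], [140, 7, 219]]
13 [[138, 6, 223], [156, 6, 220], [140, 7, 223]]
14 [[143, 5, 222], [150, 5, 220], [145, 7, 222]]
15 [[150, 6, 222], [143, 5, 222], [138, 6, 222]]
16 [[143, 5, 223], [143, 5, 222], [137, 8, 224]]
17 [[143, 5, 223], [150, 5, 223], [145, 7, 223]]
18 [[144, 6, 223], [143, 5, 222], [143, 5, 223]]
19 [[144, 6, 223], [150, 5, 223], [138, 6, 225]]
mouth px [332.66251784 148.40854951] orange 0
```

View pics/h.png

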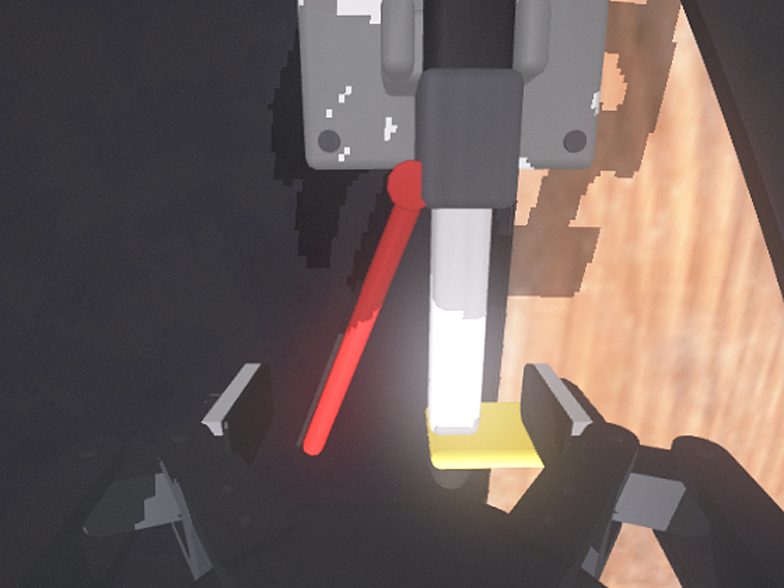

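The leg is out about 28 mm, with the tab resting on the finger at (535,440). The mouth is at row ~208 and no ring shows yet. I'll pull in small steps.

Call:
drive_tool([
  [[-0.002,0,0,0,0,0,0.085],[-0.004,0,0,0,0,0,0.085],[-0.004,0,0,0,0,0,0.085]],
])

```text
t: 10.25
tool_pos: [569.2, 22.3, 40.2]
orientation: [-180.0, 0.0, 91.0]
contact_force: [0.5, 2.3, -0.4]
finger_gap: 0.997
gripper_force: 1.2
```

```bash
sed -i 's/np.arange(-6,20,1.0)/np.arange(-2,9,.5)/; s/print(int(x),\[hsv\[v,u\].tolist() for u,v in uv\])/print(x,hsv[uv[1][1],uv[1][0]].tolist(),end=" ")/' h.py
python3 - <<'E'
from h import *
leg()
E
```

```text
cradle [ 65.8 -17.9  40.2] [-1.7998e+02  1.0000e-02  9.0960e+01] F cradle [-2.4  1.3 -1.2] T [ 0.43 -0.14  0.11] gap 0.9910019664006814 1.1509957909584045 10.3 [  9.4  43.  -25.  106.6  28.8  36.8 -32.3]
-2.0 [138, 13, 100] -1.5 [144, 13, 96] -1.0 [130, 8, 96] -0.5 [140, 15, 99] 0.0 [145, 15, 104] 0.5 [150, 7, 228] 1.0 [150, 7, 221] 1.5 [154, 8, 219] 2.0 [150, 6, 218] 2.5 [150, 6, 219] 3.0 [135, 7, 221] 3.5 [145, 7, 220] 4.0 [150, 6, 218] 4.5 [140, 7, 220] 5.0 [145, 7, 219] 5.5 [144, 6, 220] 6.0 [138, 6, 222] 6.5 [150, 6, 220] 7.0 [150, 6, 219] 7.5 [150, 6, 220] 8.0 [150, 6, 219] 8.5 [145, 7, 220] mouth px [333.05214533 137.71593926] orange 0
```

Call:
drive_tool([
  [[-0.002,0,0,0,0,0,0.085],[-0.003,0,0,0,0,0,0.085],[-0.003,0,0,0,0,0,0.085]],
])

```text
t: 10.68
tool_pos: [569.3, 19.4, 40.2]
orientation: [-180.0, 0.0, 91.0]
contact_force: [-1.0, 1.7, -1.3]
finger_gap: 0.995
gripper_force: 1.2
```

Run:
```python
from h import *
leg()
```

```text
cradle [ 68.8 -17.9  40.2] [-1.7998e+02  1.0000e-02  9.0960e+01] F cradle [-2.6 -0.7 -1.9] T [0.51 0.15 0.14] gap 0.9944325481579493 1.1678040772676468 10.725 [  9.7  43.  -25.  106.6  28.8  36.8 -32. ]
-2.0 [150, 18, 97] -1.5 [144, 13, 101] -1.0 [158, 21, 97] -0.5 [162, 14, 94] 0.0 [125, 17, 90] 0.5 [11, 162, 244] 1.0 [11, 158, 237] 1.5 [10, 160, 233] 2.0 [10, 165, 227] 2.5 [9, 161, 217] 3.0 [128, 9, 225] 3.5 [145, 7, 221] 4.0 [150, 6, 219] 4.5 [145, 7, 220] 5.0 [150, 6, 219] 5.5 [140, 7, 220] 6.0 [138, 6, 220] 6.5 [150, 7, 219] 7.0 [140, 7, 221] 7.5 [150, 6, 220] 8.0 [143, 5, 222] 8.5 [145, 7, 220] mouth px [333.31096007 129.39154685] orange 304 (np.float64(332.0), np.int64(131), np.int64(136))
```

The orange ring now shows from the mouth edge to +2.7 mm, so it is about 0.5 mm too far out. I'll ease back 0.4 mm, centre the hand, and close it in stages.

Call:
drive_tool([
  [[0.0004,0.005,0,0,0,0,0.075],[0.0004,0.009,0,0,0,0,0.065],[0.0004,0.0125,0,0,0,0,0.055],[0.0004,0.0125,0,0,0,0,0.048],[0.0004,0.0125,0,0,0,0,0.04],[0.0004,0.0125,0,0,0,0,0.035],[0.0004,0.0125,0,0,0,0,0.035]],
])

```text
t: 11.6
tool_pos: [582.0, 20.2, 40.4]
orientation: [180.0, -0.0, 91.0]
contact_force: [0.3, 2.0, 3.0]
finger_gap: 0.413
gripper_force: 2.0
```

Run:
```python
from h import *
leg('pics/i.png')
```

```text
cradle [68.2 -5.2 40.4] [ 1.7999e+02 -1.0000e-02  9.0980e+01] F cradle [-2.6  0.9  2.3] T [ 0.5  -0.17  0.02] gap 0.4144805563743624 2.005856395117007 11.65 [  9.7  43.7 -25.2 104.7  28.6  37.9 -31.4]
-2.0 [130, 16, 95] -1.5 [160, 17, 92] -1.0 [158, 11, 90] -0.5 [144, 15, 87] 0.0 [170, 26, 89] 0.5 [10, 134, 166] 1.0 [10, 167, 225] 1.5 [10, 170, 215] 2.0 [5, 22, 198] 2.5 [133, 11, 212] 3.0 [140, 7, 207] 3.5 [154, 10, 207] 4.0 [145, 7, 210] 4.5 [150, 7, 205] 5.0 [140, 7, 208] 5.5 [145, 7, 209] 6.0 [140, 7, 207] 6.5 [138, 6, 208] 7.0 [133, 8, 211] 7.5 [150, 6, 208] 8.0 [138, 6, 210] 8.5 [146, 9, 209] mouth px [298.67524295 131.07957925] orange 154 (np.float64(298.5), np.int64(133), np.int64(136))
```

View pics/i.png

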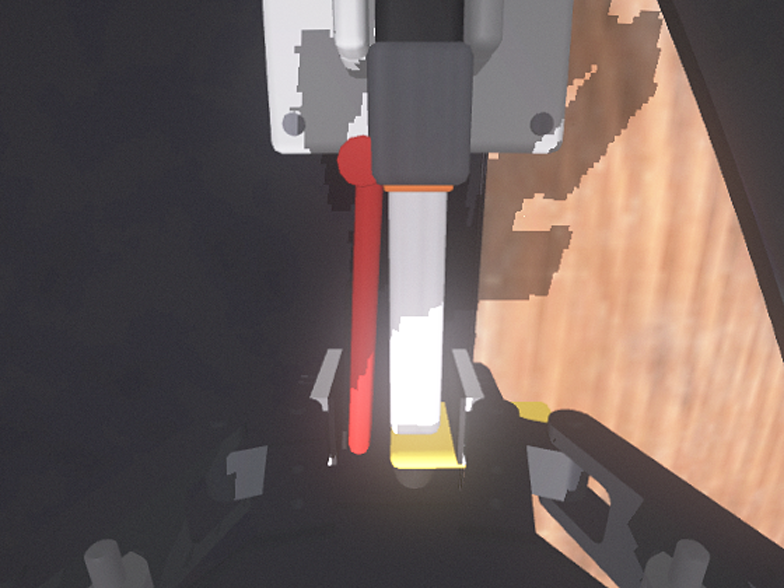

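The lever is nearly shut at (365,300), and an orange sliver shows at the mouth at (418,187). The fingers are well centred, so I'll squeeze fully now.

Call:
drive_tool([
  [[-0.0004,0,0,0,0,0,0.03],[-0.0004,0,0,0,0,0,0.026],[-0.0004,0,0,0,0,0,0.02],[-0.0004,0,0,0,0,0,0.01],[-0.0004,0,0,0,0,0,0.0],[-0.0004,0,0,0,0,0,0.0],[-0.0004,0,0,0,0,0,0.0]],
])

```text
t: 12.52
tool_pos: [584.2, 19.9, 40.9]
orientation: [179.7, -0.0, 91.0]
contact_force: [14.2, 3.0, -1.4]
finger_gap: 0.253
gripper_force: 60.6
```

Run:
```python
from h import *
im=leg();np.save('last.npy',im)
n='wrist'
for t in("lever_grip","tab_face"):print([(np.round(x['position'],1),x['p']) for x in spotter.find_in(t,n)[:1]])
u,v=proj(n,W(0,0,58))[0].round().astype(int)
for r in range(v-4,v+10):print(r,im[r,u-10:u+11].mean(0).round())
cv2.imwrite('pics/j.png',cv2.resize(im[:,:,::-1],None,fx=1.4,fy=1.4,interpolation=2))
```

```text
cradle [68.5 -3.  40.9] [ 1.7974e+02 -4.0000e-02  9.0990e+01] F cradle [-1.9 13.6 -2.1] T [ 0.43 -2.74  0.48] gap 0.249975850184309 60.58155111037195 12.575 [  9.7  43.7 -25.2 104.6  28.7  37.8 -31.3]
-2.0 [140, 16, 93] -1.5 [150, 17, 91] -1.0 [143, 12, 87] -0.5 [137, 20, 88] 0.0 [170, 26, 89] 0.5 [9, 134, 168] 1.0 [10, 166, 226] 1.5 [10, 165, 223] 2.0 [7, 118, 197] 2.5 [120, 12, 216] 3.0 [145, 7, 207] 3.5 [145, 7, 207] 4.0 [150, 5, 207] 4.5 [150, 5, 205] 5.0 [150, 8, 204] 5.5 [150, 9, 206] 6.0 [146, 9, 208] 6.5 [146, 9, 205] 7.0 [150, 7, 206] 7.5 [144, 6, 205] 8.0 [156, 6, 206] 8.5 [137, 9, 208] mouth px [292.86243888 130.04263219] orange 205 (np.float64(293.0), np.int64(131), np.int64(136))
[(array([576.9,  58. ,  55.7]), 0.77)]
[(array([586.6,  43.8,  55.4]), 0.81)]
126 [91. 87. 92.]
127 [89. 85. 90.]
128 [88. 83. 89.]
129 [84. 80. 86.]
130 [87. 78. 82.]
131 [166. 107.  78.]
132 [231. 133.  80.]
133 [225. 129.  79.]
134 [222. 125.  78.]
135 [211. 116.  70.]
136 [196. 127. 106.]
137 [206. 207. 216.]
138 [205. 201. 208.]
139 [205. 200. 206.]
```

View pics/j.png

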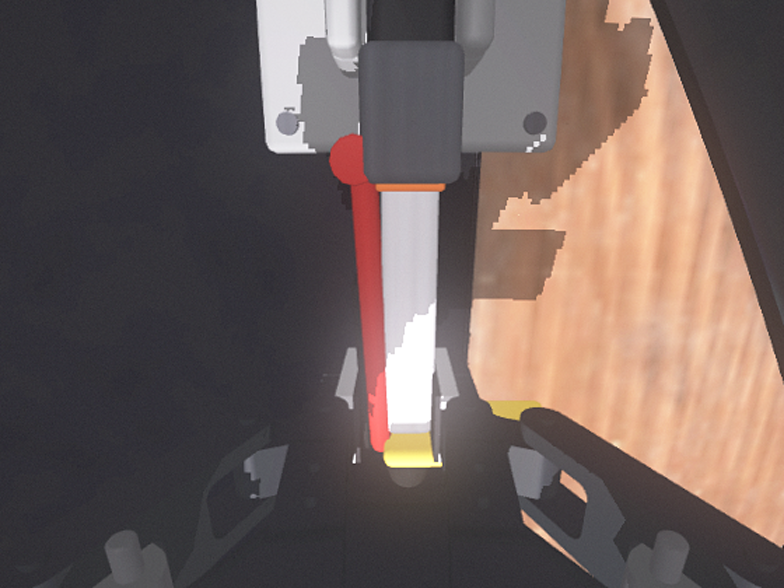

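The lever lies against the leg, the grip force is 60 N, and 2.0 mm of the 4 mm ring is visible, so its centre is at the mouth. The opening reads 21 mm against the expected 26.5 mm, so I'll check the lever angle.

Run:
```python
from h import *
n='wrist';im=np.load('last.npy');c=viewer.get_calibration(n);st()
K=np.array([[c['fx'],0,c['cx']],[0,c['fy'],c['cy']],[0,0,1.]]);T=np.array(c['cam_to_world'])
def toc(u,v,z):
    p=cv2.undistortPoints(np.array([[[u,v]]],float),K,np.array([c['k1'],0,0,0,0.]))[0,0]
    r=T[:3,:3]@np.r_[p,1];X=T[:3,3]+r*(z-T[2,3])/r[2];d=X[:2]-M;return d@ex,d@ey
hsv=cv2.cvtColor(im,cv2.COLOR_RGB2HSV).astype(int)
for v in range(135,318,12):
    row=hsv[v]; red=np.nonzero(((row[:,0]<8)|(row[:,0]>172))&(row[:,1]>130)&(np.arange(560)>235)&(np.arange(560)<300))[0]
    wh=np.nonzero((row[:,1]<40)&(row[:,2]>150)&(np.arange(560)>262)&(np.arange(560)<318))[0]
    if len(red) and len(wh):print(v,'red y',np.round(toc(red.min(),v,59),1),np.round(toc(red.max()+1,v,59)[1],1),'leg',np.round(toc(wh.min(),v,58)[1],1),np.round(toc(wh.max()+1,v,58)[1],1))
```

```text
cradle [68.5 -3.  40.9] [ 1.7974e+02 -4.0000e-02  9.0990e+01] F cradle [-2.1 14.5 -3.5] T [ 0.45 -2.72  0.45] gap 0.25154110919561606 60.581692638807 12.675 [  9.7  43.7 -25.2 104.6  28.7  37.8 -31.3]
147 red y [  6.1 -15.5] -8.1 leg -7.4 7.6
159 red y [ 10.5 -14.9] -7.8 leg -7.4 7.7
171 red y [ 15.1 -14.6] -7.8 leg -7.5 7.8
183 red y [ 19.7 -14.7] -7.9 leg -7.5 8.0
195 red y [ 24.4 -14.5] -7.9 leg -7.5 7.7
207 red y [ 29.2 -13.8] -8.0 leg -7.2 7.8
219 red y [ 34.2 -13.5] -7.6 leg -7.2 7.9
231 red y [ 39.2 -13.3] -10.1 leg -6.9 7.7
291 red y [ 66.6 -10.9] -6.6 leg -6.2 11.5
303 red y [ 72.5 -11.9] -6.3 leg -6.3 7.3
```

Run:
```python
from h import *
print(workorder.finish_job())
```

```text
the job is handed in; nothing more can be done
None
```

I handed the job in at about 12.7 s on the robot's clock. The latch is down in its catch, the orange ring is level with the collar mouth to within about 0.3 mm, and the hand is still holding the leg and the shut lever at about 60 N. The mug and mouse were not touched. The system returned no verdict, and under that grip the lever measures about 0.03 rad past parallel with the leg.

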